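# Hold a guide rail against its datum shoulder for screwing down

## Task

On the bench a stage plate lies in its assembly cradle. Turn the cradle's turnbutton in over the edge of the plate to lock it down; then lay the longer of the two guide rails flat on the plate, screw holes up, with one end butted against the end stop and its side flush along the raised shoulder, and press it gently against the shoulder with a steady sideways push of about 10 N. Finish while still pressing it there, arm and push kept as they are, because a colleague will drive the screws while you hold; leave the short rail, the carriage and the hex key where they lie.

Things in the scene. Friction and masses are not known exactly. Their poses are not given: they have to be found in the camera images.
- cradle: Assembly cradle fixed to the worktop: grey board 170 (x) by 250 (y) mm, 8 thick, with low aluminium locators round the stage plate (up to 20 mm above the worktop) and steel lips over the plate's two far corners (up to 29 mm). Origin under its centre, on the worktop; x points away from the robot (yaw within +-0.35 rad), y left, z up. The turnbutton stands on the near edge, right of the middle.
- turnbutton (a joint): Angle of the turnbutton about its upright pivot. 0: the blade points along the cradle's -y, beside the plate (open; starts within -0.3 to 0.3). Grows anticlockwise seen from above; at its stop, +1.57, the blade points along the cradle's +x over the plate's near edge (locked). Stays where it is left; about 0.05 N m of friction, 1 to 2 N at the stud.
- turnbutton_pivot (a point): Point on the turnbutton's pivot axis, on top of its post, fixed on the cradle at (-69.5, -55) mm, 23 mm above the worktop. The blade is 14 mm wide, 5 mm thick, its underside 23 mm above the worktop (1 mm above the plate).
- turnbutton_stud (a point): Centre of the top of the black thumb stud on the blade, 40 mm from the pivot. The stud is round, 12 mm in diameter at its head (8 mm at its foot), and rises from the blade's top (28 mm above the worktop) to 47 mm above the worktop; this point is its top.
- stage_plate: Aluminium plate 110 (x) by 200 (y) mm, 14 thick, loose in the cradle with 1.5 mm of play; axes parallel to the cradle's. Origin at the centre of its underside; its top is at its z = 14 mm, 22 mm above the worktop. The seated rail's origin lies at (27, 4, 14) mm of this frame, the rail along y. Two rows of three tapped holes at x = +27 and -27 mm.
- shoulder: Raised datum shoulder on the far part of the stage plate: dark ground steel strip 18 mm wide, 152 mm long, 5 mm high above the plate's top. Origin at the middle of the lower edge of its near face, against which the rail is pressed; in the plate frame (37, 4, 14) mm. Axes are the plate's: the face looks along -x, so the push is along +x.
- end_stop: Small dark steel block on the plate at the left end of the rail's seat, 22 by 12 mm, 10 mm high above the plate. Origin at the middle of the lower edge of the face that meets the rail's end, in the plate frame (25, 84, 14) mm; the face looks along -y, so the rail is slid along +y to it.
- long_rail: The longer steel guide rail, 160 mm long (y), 20 mm wide (x), 18 mm tall, about 0.34 kg, with three counterbored screw holes in its top. Origin at the centre of its underside, z up out of the holed top. Same either way round. It slides easily on the plate unless pressed down. At the start it lies loose on the worktop right of the cradle, holes up.
- short_rail: The shorter guide rail, same section, 100 mm long, two holes. Belongs to another job: leave it.
- carriage: Steel bearing block with black ends, 44 x 70 x 30 mm high, loose on the worktop beyond the rails: leave it. Origin under its centre.
- hex_key: 6 mm hex key, 95 x 35 mm, lying on the worktop just right of the cradle: leave it.

How it is judged:
On the way, in this order (a step that is already met when the one before it is completed fails the run):
1. the turnbutton is turned in over the plate (value of joint turnbutton above 1.35 rad), for 0.2 s.
2. the long rail is seated flat, butted and flush, and pressed on the shoulder in the band for 1.5 s (value of joint turnbutton above 1.35 rad and z of stage_plate in the frame of cradle between 0.006 and 0.0095 m and z of long_rail in the frame of stage_plate between 0.012 and 0.016 m and angle between long_rail's own z axis and vertical below 0.04 rad and x of long_rail in the frame of stage_plate between 0.025 and 0.029 m and y of long_rail in the frame of stage_plate between 0.001 and 0.007 m and angle between the y axis of long_rail and the y axis of stage_plate, either way round below 0.02 rad and contact force between long_rail and shoulder between 4 and 18 N and contact force between any of the fingers, the arm and long_rail above 2 N), for 1.5 s.
At the end, for the whole second after the job is handed in: Turnbutton past 1.35 rad, plate down; long rail flat, holes up (2 mm, 0.04 rad), within 2 mm of the seat across the shoulder, 3 mm along it, parallel within 0.02 rad; 4 to 18 N between rail and shoulder, kept up by the robot through the last second (all of step 2); the arm keeps its last pose, push and grip.
It fails at once if the rail is rammed into the shoulder (over 45 N) (contact force between long_rail and shoulder above 45 N).
It fails at once if the short rail is moved (distance of short_rail from where it was at the start of the episode above 0.02 m).
It fails at once if the carriage is moved (distance of carriage from where it was at the start of the episode above 0.02 m).
It fails at once if the hex key is moved (distance of hex_key from where it was at the start of the episode above 0.02 m).
It also fails if it takes over 67 s, if anything falls off the work surface, if the arm or the gripper's body presses on something with over 40 N, if the wrist force passes 120 N, or if a joint passes its speed limit or range.

## Robot

A 6-joint arm with a two-finger parallel gripper is mounted at the origin on a cart in front of the work surface, level with it; the furniture and walls round the work are solid. World frame = base frame: x ahead of the robot, y to its left, z up, the work surface at z = 0. Lengths are in m, angles in rad, forces in N, time in s.
With the tool pointing down it reaches from about 0.25 to 0.725 m from the base axis. Payload 4 kg.
Tool frame: the origin (TCP) lies midway between the tips of the shut fingers; the grasp point (between the pads) lies bot.pinch_z behind it (bot.pinch_z is the distance from the TCP to the grasp point, in m); z points along the fingers, y is the line along which they close (so a half turn about z gives the same grasp; the last joint's range is limited). The gripper opens to 85 mm and grips with 20 to 120 N. Pads are 22 mm wide; open, the fingers measure 114 mm over their backs; the gripper's body (76 mm by 85 mm) begins 54 mm behind the grasp point. The pads swing forward as they close: fully open they stand 13 mm farther back than shut.
Start: joints at [-1.341, 0.241, 0.005, 1.335, 0, 1.571], TCP at [0.114, -0.487, 0.231] pointing down, gripper open.
Joint ranges: [-2.72, 2.72], [-1.05, 1.87], [-1.09, 1.28], [-1.99, 2.15], [-1.42, 1.44], [-3.14, 3.14]. Speed limits (rad/s): [2.79, 2.79, 3.14, 3.14, 3.14, 3.14].

## Interface

Orientations are given as a unit quaternion [x, y, z, w].
In Python, from workcell import bot gives the robot as it stands.
- The arm moves only by the tool jog_arm, called after "Call:" by a JSON object that holds its "method" and its "body", one argument or row to a line. Schema: {"type":"object","properties":{"deltas":{"type":"object","properties":{"rows":{"type":"array","items":{"type":"array","items":{"type":"number"},"minItems":7,"maxItems":7},"minItems":1,"maxItems":10}},"additionalProperties":false,"required":["rows"]},"only":{"type":"string"},"quiet":{"type":"boolean"},"lines":{"type":"string"}},"required":["deltas"],"additionalProperties":false}. deltas is an object whose key "rows" holds a list of rows, 1 to 10 of them, each of 7 numbers: a rotation vector rx, ry, rz in rad, then dx, dy, dz in mm, then the finger opening in m; each row is the pose to reach, as a shift and turn from the pose commanded when the call began, along the tool's axes at that moment; what a row does not reach only later rows make up. A row lasts 1/8 s, in which the tool goes at most 0.0625 m and 0.188 rad, less where a joint would pass 70% of its speed; a pose out of reach is approached as far as the arm can. The fingers move at their own pace and stop on an object; the grip force is fixed at half the most. Time passes only in rows, so rows that do not move let the fingers close. The tool returns the time, the measured TCP pose, the force, the opening and the grip force at its end. only (a regular expression) keeps the lines of the reply that match it, lines (a string "A,B") keeps lines A to B, and quiet returns only ok. Input that does not fit is refused with a message, and nothing moves.
- bot.get_obs(): the state, without advancing time (a new reading comes with each control period).
- bot.camera(name): name is "scene" or "top"; returns the picture (420x560x3 uint8, red, green, blue); there is no depth.
- bot.calibration(name): a dict with "mtx" (3x3 intrinsics, pixels), "R" (3x3) and "t" (3): a world point X has camera coordinates R X + t. Camera axes: x right, y down, z forward; pixel columns grow to the right and rows downward; lengths in m; the calibration is good to about 2 mm. A picture is of the moment at which its call begins. calibration takes no time and is no camera call.
- bot.job_done(): hands the job in; it is judged then, once.
The state is a dict: "clock": time; "joint_pos": joint angles; "joint_vel": joint speeds; "tau": joint torques, N m; "eef_pos": TCP position; "tool_rot": TCP orientation; "ft_force": force on the tool from outside, world axes, zero at the start; "ft_torque": the same for the moment, N m; "grip_width": finger opening in m; "grasp_force": force on a finger pad.
Only numpy, scipy, OpenCV 4.12 (cv2) and the standard library are available. Lean on these libraries where they do the work, as an engineer would, in place of code of your own. Each camera call takes 0.05 s, during which the arm holds its last target. There are 200 camera calls.

## Working session

There is one attempt and no reset: what is moved stays moved. The work goes in short steps, Python scripts to look and compute and a tool call to move; the robot and the scene stay as the last step left them, time stands still between calls to the robot, and variables do not carry over. Pictures are saved under pics/ and viewed, at most 10 in all, crops included, and the job is handed in when it is done.

```bash
ls; mkdir -p pics; python3 - <<'E'
from workcell import bot
import cv2
for n in("scene","top"):
    cv2.imwrite(f"pics/{n}0.png",bot.camera(n)[:,:,::-1])
    c=bot.calibration(n);print(n,c)
o=bot.get_obs();print(o,bot.pinch_z)
E
```

```text
pics
workcell.py
scene {'mtx': array([[462.05306643,   0.        , 279.6733814 ],
       [  0.        , 462.05306643, 211.53437731],
       [  0.        ,   0.        ,   1.        ]]), 'R': array([[-0.76995366, -0.63795313, -0.01368095],
       [-0.47073114,  0.58234486, -0.66278704],
       [ 0.4307941 , -0.50387526, -0.74868296]]), 't': array([0.46783318, 0.22979259, 1.22429585])}
top {'mtx': array([[450.17120723,   0.        , 278.29484652],
       [  0.        , 450.17120723, 216.20531295],
       [  0.        ,   0.        ,   1.        ]]), 'R': array([[-0.01300985, -0.99989829, -0.0058442 ],
       [-0.98329414,  0.01385462, -0.18149571],
       [ 0.18155822,  0.00338533, -0.98337437]]), 't': array([0.14076291, 0.50562958, 1.01338068])}
{'clock': 0.1, 'joint_pos': array([-1.34098622e+00,  2.41318778e-01,  3.85105825e-03,  1.33521828e+00,
       -2.71465372e-05,  1.57081250e+00]), 'joint_vel': array([-0.00058485, -0.00176465,  0.00325437,  0.00024499, -0.00150315,
       -0.00116971]), 'tau': array([ 2.25124727e-04, -3.73138332e+01,  2.53010023e+01,  1.09108578e-02,
        1.36689746e-05,  1.32848506e-06]), 'eef_pos': array([ 0.1137569 , -0.48629506,  0.2305084 ]), 'tool_rot': array([ 9.93406157e-01,  1.14644298e-01, -1.21819313e-04, -9.37050781e-04]), 'ft_force': array([-0.13370604, -1.04836332, -0.14641157]), 'ft_torque': array([ 0.04222643, -0.0265889 , -0.02059168]), 'grasp_force': 0.0, 'grip_width': 0.08565814396593566} 0.0187
```

View pics/top0.png

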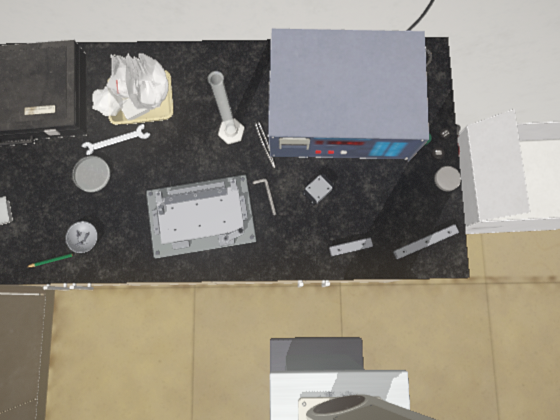

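View pics/scene0.png

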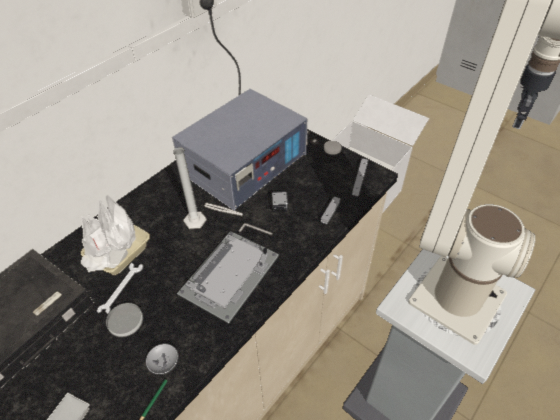

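The top view shows the cradle at about (202,216), the long rail at (427,241), the short rail at (350,246), the hex key at (265,195) and the carriage at (318,188). Next I'll enlarge the cradle and the rail.

```bash
cat > h.py <<'E'
import numpy as np,cv2
from workcell import bot
from scipy.spatial.transform import Rotation as Rn
def ray(n,uv,z):
    c=bot.calibration(n);R,t=c["R"],c["t"];o=-R.T@t
    d=R.T@np.linalg.solve(c["mtx"],[uv[0],uv[1],1.]);return o+d*(z-o[2])/d[2]
def pix(n,X):
    c=bot.calibration(n);p=c["mtx"]@(c["R"]@np.asarray(X,float)+c["t"]);return p[:2]/p[2]
def avg(n,k=4): return np.mean([bot.camera(n) for _ in range(k)],0).astype(np.uint8)[:,:,::-1].copy()
def totool(dw):
    return Rn.from_quat(bot.get_obs()["tool_rot"]).inv().apply(dw)
E
python3 - <<'E'
from h import *
a=avg("top");cv2.imwrite("pics/topavg.png",a)
c=cv2.resize(a[170:262,140:300],None,fx=5,fy=5,interpolation=cv2.INTER_CUBIC)
cv2.imwrite("pics/c1.png",c)
g=cv2.cvtColor(a,cv2.COLOR_BGR2GRAY)
r=cv2.resize(a[215:270,320:470],None,fx=5,fy=5,interpolation=cv2.INTER_CUBIC);cv2.imwrite("pics/c2.png",r)
m=(g[215:272,320:466]>100).astype(np.uint8)
for k in cv2.findContours(m,0,2)[0]:
    if cv2.contourArea(k)>60:print(cv2.minAreaRect(k),cv2.boundingRect(k))
E
```

```text
((30.491567611694336, 31.463481903076172), (9.519052505493164, 42.57340621948242), 77.00537872314453) (9, 23, 44, 18)
((105.98853302001953, 26.473770141601562), (9.333351135253906, 67.05126190185547), 66.37062072753906) (74, 10, 65, 34)
```

View pics/c1.png

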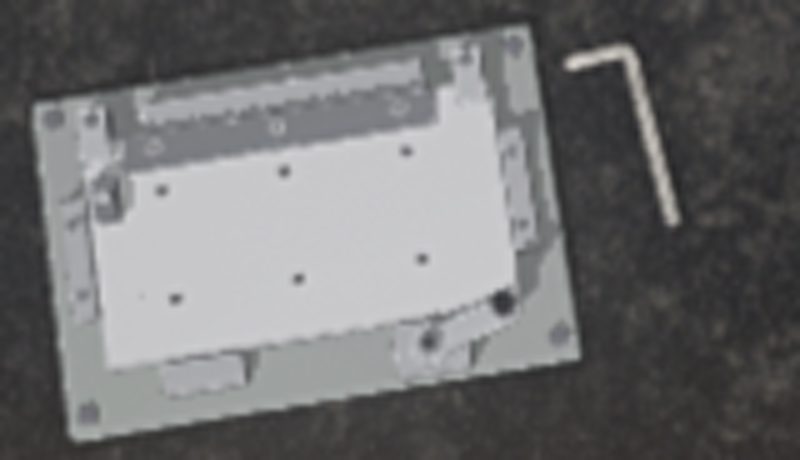

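View pics/c2.png

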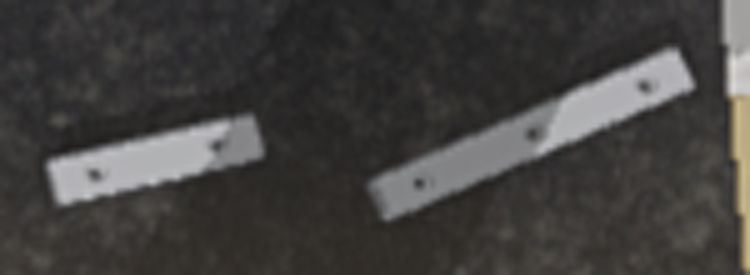

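The cradle crop shows the board corners at (33,103), (530,25), (580,358) and (72,440). The six plate holes, the stud (503,302) and the pivot (430,340) are clear too. In the rail crop the long rail's holes are at (421,183), (535,134) and (646,86).

```bash
cat >> h.py <<'E'
def fit(L,W): # 2D rigid fit
    L,W=np.array(L,float)[:,:2],np.array(W)[:,:2];a=L-L.mean(0);b=W-W.mean(0)
    y=np.arctan2((a[:,0]*b[:,1]-a[:,1]*b[:,0]).sum(),(a*b).sum());R=np.array([[np.cos(y),-np.sin(y)],[np.sin(y),np.cos(y)]])
    t=W.mean(0)-R@L.mean(0);return y,R,t,np.linalg.norm(L@R.T+t-W,axis=1)
E
python3 - <<'E'
from h import *
f=lambda u,v,ox,oy:(ox+(u+.5)/5-.5,oy+(v+.5)/5-.5)
C=[(33,103),(530,25),(580,358),(72,440)]
W=[ray("top",f(*p,140,170),.008) for p in C]
y,R,t,e=fit([(.085,.125),(.085,-.125),(-.085,-.125),(-.085,.125)],W);print("cradle",y,t,e)
H=[(162,190),(285,171),(406,151),(176,298),(298,278),(422,258)]
W=[ray("top",f(*p,140,170),.022) for p in H]
print(np.round(W,4).tolist())
P=[np.array(w)[:2] for w in W]
o=np.mean(P,0);d=(P[0]-P[2]+P[3]-P[5]);yp=np.arctan2(-d[0],d[1]);print("plate ctr",o,yp,"in cradle",R.T@(o-t))
for n,p,z in(("stud",(503,302),.047),("pivot",(430,340),.028)):
    w=ray("top",f(*p,140,170),z)[:2];print(n,w,R.T@(w-t))
print("pivot nominal",R@[-.0695,-.055]+t)
Hr=[np.array(ray("top",f(*p,320,215),.018)) for p in[(421,183),(535,134),(646,86)]]
d=Hr[0]-Hr[2];print("rail",np.mean(Hr,0),Hr[1],np.arctan2(-d[0],d[1]))
E
```

```text
cradle 0.14730146103781622 [0.51927667 0.32443559] [0.00084188 0.00101705 0.00145277 0.00151175]
[[0.5369, 0.3912, 0.022], [0.5454, 0.3317, 0.022], [0.5545, 0.2731, 0.022], [0.4838, 0.3829, 0.022], [0.4927, 0.3244, 0.022], [0.5017, 0.2648, 0.022]]
plate ctr [0.51917626 0.32802279] 0.14920423168193545 in cradle [0.00042716 0.00356308]
stud [0.47583815 0.22353938] [-0.05777659 -0.09342814]
pivot [0.46097747 0.25992665] [-0.0671358  -0.05525382]
pivot nominal [0.45860162 0.25983073]
rail [ 0.44645947 -0.21930314  0.018     ] [ 0.44655843 -0.2196577   0.018     ] 0.3871736121180952
```

```bash
python3 - <<'E'
from h import *
print(totool(np.array([.4758,.2235,.10])-bot.get_obs()["eef_pos"]))
E
```

```text
[ 0.51418523 -0.60896121  0.13142961]
```

Units first: shifts go in mm. So 0.06 m is 60, -0.609 m is -609.

Call:
{"method": "jog_arm", "body": {
  "deltas": {"rows": [[0,0,0.72,514,-609,60,0.024],[0,0,0.72,514,-609,60,0.024],[0,0,0.72,514,-609,60,0.024],[0,0,0.72,514,-609,60,0.024],[0,0,0.72,514,-609,60,0.024],[0,0,0.72,514,-609,60,0.024],[0,0,0.72,514,-609,60,0.024],[0,0,0.72,514,-609,60,0.024],[0,0,0.72,514,-609,60,0.024],[0,0,0.72,514,-609,60,0.024]]}
}}

```text
clock: 1.55
eef_pos: [0.3041, -0.1258, 0.1886]
tool_rot: [0.976, -0.216, 0.005, -0.024]
ft_force: [0.4, -0.5, -0.4]
grip_width: 0.0239
grasp_force: 0.0
```

```bash
python3 -c "
from h import *
o=bot.get_obs();print(o['joint_pos'],o['tool_rot'],totool(np.array([.4758,.2235,.1])-o['eef_pos']))"
```

```text
[-0.43692469 -0.07378349 -0.45867993  1.18741922  0.0483473   3.14071564] [ 0.9760373  -0.21625533  0.00450764 -0.0237594 ] [ 0.00820995 -0.38443154  0.10726418]
```

```bash
cat >> h.py <<'E'
def go(p,a): # tool-frame rotvec and shift to world p, tool x at yaw a, pointing down
    o=bot.get_obs();R0=Rn.from_quat(o["tool_rot"])
    T=Rn.from_matrix(np.array([[np.cos(a),np.sin(a),0],[np.sin(a),-np.cos(a),0],[0,0,-1]]))
    return np.round((R0.inv()*T).as_rotvec(),3),np.round(R0.inv().apply(np.array(p)-o["eef_pos"]),4)
E
python3 -c "
from h import *
print(go([.42,.10,.15],1.1))"
```

```text
(array([-0.04 , -0.036, -1.536]), array([ 0.0097, -0.2515,  0.0508]))
```

To row units: -0.25 m is -250, 0.05 m is 50.

Call:
{"method": "jog_arm", "body": {
  "deltas": {"rows": [[-0.04,-0.036,-1.536,10,-250,50,0.024],[-0.04,-0.036,-1.536,10,-250,50,0.024],[-0.04,-0.036,-1.536,10,-250,50,0.024],[-0.04,-0.036,-1.536,10,-250,50,0.024],[-0.04,-0.036,-1.536,10,-250,50,0.024],[-0.04,-0.036,-1.536,10,-250,50,0.024],[-0.04,-0.036,-1.536,10,-250,50,0.024],[-0.04,-0.036,-1.536,10,-250,50,0.024],[-0.04,-0.036,-1.536,10,-250,50,0.024],[-0.04,-0.036,-1.536,10,-250,50,0.024]]}
}}

```text
clock: 2.8
eef_pos: [0.4194, 0.0988, 0.1509]
tool_rot: [0.853, 0.522, -0.0, 0.0]
ft_force: [-0.3, -0.1, -0.4]
grip_width: 0.0241
grasp_force: 0.0
```

```bash
python3 -c "
from h import *
o=bot.get_obs();print(o['joint_pos'],go([.4758,.2235,.09],2.65))"
```

```text
[ 2.31509174e-01  1.61129135e-01 -3.13709137e-01  1.09591006e+00
 -2.98796188e-04  2.27463015e+00] (array([ 0.   ,  0.   , -1.552]), array([ 0.1367, -0.0066,  0.0609]))
```

Call:
{"method": "jog_arm", "body": {
  "deltas": {"rows": [[0,0,-1.552,136.7,-6.6,61,0.024],[0,0,-1.552,136.7,-6.6,61,0.024],[0,0,-1.552,136.7,-6.6,61,0.024],[0,0,-1.552,136.7,-6.6,61,0.024],[0,0,-1.552,136.7,-6.6,61,0.024],[0,0,-1.552,136.7,-6.6,61,0.024],[0,0,-1.552,136.7,-6.6,61,0.024],[0,0,-1.552,136.7,-6.6,61,0.024],[0,0,-1.552,136.7,-6.6,61,0.024],[0,0,-1.552,136.7,-6.6,61,0.024]]}
}}

```text
clock: 4.05
eef_pos: [0.4753, 0.2241, 0.0899]
tool_rot: [0.243, 0.97, -0.0, 0.0]
ft_force: [-0.3, 0.5, 0.4]
grip_width: 0.0241
grasp_force: 0.0
```

```bash
python3 -c "
from h import *
o=bot.get_obs();print(o['joint_pos'],go([.4758,.2235,.032],2.65))"
```

```text
[ 4.40782521e-01  3.94568719e-01 -1.65863324e-01  1.01023584e+00
 -2.88638091e-04  9.30921761e-01] (array([-0.   ,  0.   ,  0.001]), array([-0.0007, -0.0003,  0.0579]))
```

To row units: 0.058 m is 58, 0.03 m is 30.

Call:
{"method": "jog_arm", "body": {
  "deltas": {"rows": [[0,0,0,-0.7,-0.3,30,0.024],[0,0,0,-0.7,-0.3,58,0.024],[0,0,0,-0.7,-0.3,58,0.024]]}
}}

```text
clock: 4.42
eef_pos: [0.4742, 0.2229, 0.0303]
tool_rot: [0.242, 0.97, -0.001, -0.001]
ft_force: [-0.1, -0.8, -0.3]
grip_width: 0.0241
grasp_force: 0.0
```

```bash
python3 -c "
from h import *
c,s=np.cos(.148),np.sin(.148);R=np.array([[c,-s],[s,c]])
pv=R@[-.0695,-.055]+[.5193,.3244]
for th,g in [(.297,.004),(.5,.006),(.7,.006),(.9,.006),(1.1,.006),(1.25,.006),(1.4,.006),(1.5,.007),(1.57,.008)]:
  w=pv+R@(.04*np.array([np.sin(th),-np.cos(th)])+g*np.array([np.cos(.93),np.sin(.93)]))
  print(th,np.round(totool(np.r_[w,0]-bot.get_obs()['eef_pos'])[:2],4))"
```

```text
0.297 [-0.0012  0.0056]
0.5 [-0.0054  0.0145]
0.7 [-0.008   0.0221]
0.9 [-0.009  0.03 ]
1.1 [-0.0085  0.038 ]
1.25 [-0.0071  0.0438]
1.4 [-0.0048  0.0493]
1.5 [-0.0028  0.0538]
1.57 [-0.0012  0.0571]
```

To row units: 0.056 m is 56, 0.053 m is 53.

Call:
{"method": "jog_arm", "body": {
  "deltas": {"rows": [[0,0,0,-1,6,0,0.024],[0,0,0,-5,14.5,0,0.024],[0,0,0,-8,22,0,0.024],[0,0,0,-9,30,0,0.024],[0,0,0,-8.5,38,0,0.024],[0,0,0,-7,44,0,0.024],[0,0,0,-5,49,0,0.024],[0,0,0,-3,53,0,0.024],[0,0,0,-1,56,0,0.024],[0,0,0,-1,56,0,0.024]]}
}}

```text
clock: 5.68
eef_pos: [0.5025, 0.2727, 0.032]
tool_rot: [0.241, 0.97, -0.0, 0.0]
ft_force: [0.5, -2.9, 0.7]
grip_width: 0.0242
grasp_force: 1.3
```

```bash
python3 - <<'E'
from h import *
a=avg("top",3)
c=cv2.resize(a[170:262,140:300],None,fx=4,fy=4,interpolation=cv2.INTER_CUBIC)
b=avg("scene",3)[215:335,165:295];c2=cv2.resize(b,None,fx=3.06667,fy=3.06667,interpolation=cv2.INTER_CUBIC)
cv2.imwrite("pics/d.png",cv2.resize(np.hstack([c,c2[:368]]),None,fx=.75,fy=.75))
E
```

```text
(no output)
```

View pics/d.png

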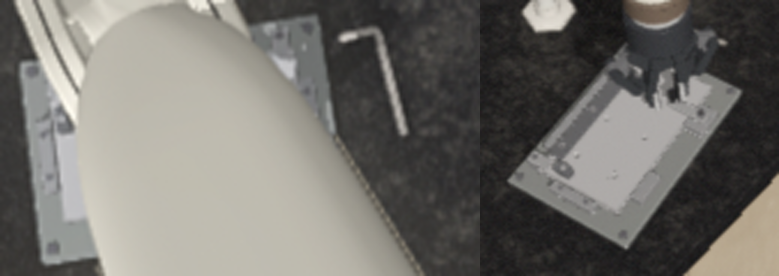

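The arm hides the blade in the top view, but the scene view has the fingers round the stud over the plate, with about 3 N on it. I'll nudge it on along the cradle's +y to make sure it's at the stop, then rise and look.

To row units: 0.004 m is 4, 0.003 m is 3.

Call:
{"method": "jog_arm", "body": {
  "deltas": {"rows": [[0,0,0,1.5,2,0,0.024],[0,0,0,3,4,0,0.024],[0,0,0,3,4,0,0.024]]}
}}

```text
clock: 6.35
eef_pos: [0.5017, 0.2736, 0.0316]
tool_rot: [0.242, 0.97, -0.004, 0.001]
ft_force: [0.5, -13.0, 2.4]
grip_width: 0.0241
grasp_force: 5.4
```

Call:
{"method": "jog_arm", "body": {
  "deltas": {"rows": [[0,0,0,-3,-9,0,0.024],[0,0,0,-3,-9,-60,0.024],[0,0,0,-3,-9,-90,0.05],[0,0,0,-3,-9,-90,0.05]]}
}}

```text
clock: 6.85
eef_pos: [0.5026, 0.2706, 0.1257]
tool_rot: [0.241, 0.971, 0.004, 0.003]
ft_force: [0.5, -0.4, -1.0]
grip_width: 0.0501
grasp_force: 0.0
```

```bash
python3 -c "
from h import *
print(go([.42,.05,.15],2.3))"
```

```text
(array([0.009, 0.002, 0.355]), array([-0.0303, -0.2334, -0.0261]))
```

Call:
{"method": "jog_arm", "body": {
  "deltas": {"rows": [[0.009,0.002,0.355,-30,-233,-26,0.05],[0.009,0.002,0.355,-30,-233,-26,0.05],[0.009,0.002,0.355,-30,-233,-26,0.05],[0.009,0.002,0.355,-30,-233,-26,0.05],[0.009,0.002,0.355,-30,-233,-26,0.05],[0.009,0.002,0.355,-30,-233,-26,0.05]]}
}}

```text
clock: 7.6
eef_pos: [0.4179, 0.0491, 0.1476]
tool_rot: [0.409, 0.913, -0.004, -0.002]
ft_force: [0.4, -0.3, -0.3]
grip_width: 0.0502
grasp_force: 0.0
```

```bash
python3 - <<'E'
from h import *
cv2.imwrite("pics/e.png",cv2.resize(avg("top",3)[170:262,140:300],None,fx=4,fy=4,interpolation=cv2.INTER_CUBIC))
print(go([.4465,-.2195,.10],1.958))
E
```

```text
(array([-0.009,  0.001,  0.343]), array([-0.2195, -0.158 ,  0.0489]))
```

View pics/e.png

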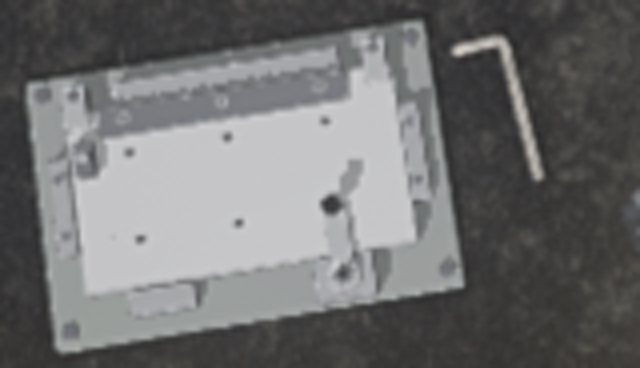

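The turnbutton now points along the cradle's +x over the plate, with the stud at (331,204), so it's locked, and the plate hasn't moved. Now I'll go to the rail.

Call:
{"method": "jog_arm", "body": {
  "deltas": {"rows": [[-0.009,0.001,0.343,-219.5,-158,49,0.05],[-0.009,0.001,0.343,-219.5,-158,49,0.05],[-0.009,0.001,0.343,-219.5,-158,49,0.05],[-0.009,0.001,0.343,-219.5,-158,49,0.05],[-0.009,0.001,0.343,-219.5,-158,49,0.05],[-0.009,0.001,0.343,-219.5,-158,49,0.05],[-0.009,0.001,0.343,-219.5,-158,49,0.05],[-0.009,0.001,0.343,-219.5,-158,49,0.05]]}
}}

```text
clock: 8.75
eef_pos: [0.4459, -0.2192, 0.1006]
tool_rot: [0.558, 0.83, 0.0, 0.0]
ft_force: [0.6, -0.8, -0.1]
grip_width: 0.0501
grasp_force: 0.0
```

```bash
python3 -c "
from h import *
print(go([.4465,-.2195,.0070],1.958))"
```

```text
(array([0.   , 0.   , 0.001]), array([-0.0005,  0.0004,  0.0936]))
```

To row units: 0.0935 m is 93.5, 0.08 m is 80.

Call:
{"method": "jog_arm", "body": {
  "deltas": {"rows": [[0,0,0,-0.5,0.4,50,0.05],[0,0,0,-0.5,0.4,80,0.05],[0,0,0,-0.5,0.4,93.5,0.05],[0,0,0,-0.5,0.4,93.5,0.05],[0,0,0,-0.5,0.4,93.5,0.01],[0,0,0,-0.5,0.4,93.5,0.01],[0,0,0,-0.5,0.4,93.5,0.01],[0,0,0,-0.5,0.4,93.5,0.01]]}
}}

```text
clock: 9.75
eef_pos: [0.4477, -0.2216, 0.0087]
tool_rot: [0.559, 0.829, 0.001, 0.002]
ft_force: [-0.2, 1.1, 5.9]
grip_width: 0.0182
grasp_force: 60.6
```

Call:
{"method": "jog_arm", "body": {
  "deltas": {"rows": [[0,0,0,0,0,-30,0.01],[0,0,0,0,0,-80,0.01],[0,0,0,0,0,-120,0.01],[0,0,0,0,0,-120,0.01],[0,0,0,0,0,-120,0.01]]}
}}

```text
clock: 10.38
eef_pos: [0.4452, -0.2206, 0.126]
tool_rot: [0.559, 0.829, -0.0, -0.001]
ft_force: [-0.3, -0.1, -3.4]
grip_width: 0.0181
grasp_force: 59.6
```

```bash
python3 - <<'E'
from h import *
o=bot.get_obs();print(o["ft_torque"],o["joint_pos"])
p=o["eef_pos"]
b=avg("scene",3);a=avg("top",3)
u=pix("scene",p).astype(int);v=pix("top",p).astype(int);print(u,v)
c=[cv2.resize(i[max(0,q[1]-45):q[1]+45,q[0]-45:q[0]+45],(400,400),interpolation=cv2.INTER_CUBIC) for i,q in((b,u),(a,v))]
cv2.imwrite("pics/f.png",np.hstack(c))
print(go([.44,.0,.12],1.85))
E
```

```text
[-0.01189987 -0.00607691 -0.05982921] [-4.59967668e-01  3.08363963e-01 -1.89480372e-01  1.07431627e+00
 -2.51085415e-04  7.25498763e-01]
[364 149] [443 235]
(array([-0.002, -0.001,  0.106]), array([0.2065, 0.078 , 0.0059]))
```

View pics/f.png

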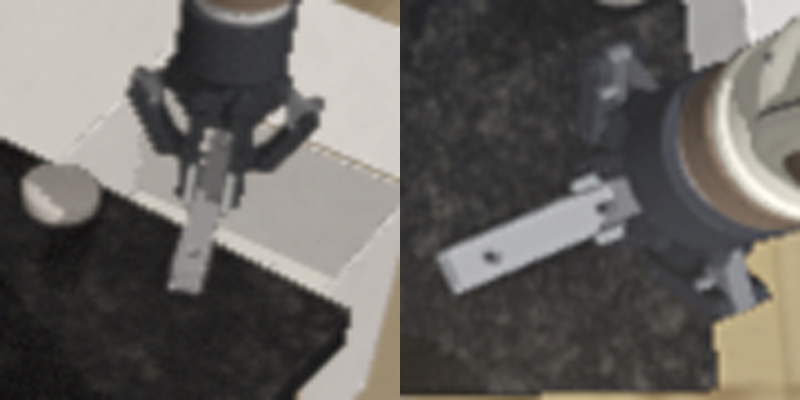

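The rail is held level across both pads, and the 3.4 N load matches its weight. Now I'll carry it across in two legs.

To row units: 0.2065 m is 206.5, 0.078 m is 78.

Call:
{"method": "jog_arm", "body": {
  "deltas": {"rows": [[0,0,0.106,206.5,78,6,0.01],[0,0,0.106,206.5,78,6,0.01],[0,0,0.106,206.5,78,6,0.01],[0,0,0.106,206.5,78,6,0.01],[0,0,0.106,206.5,78,6,0.01],[0,0,0.106,206.5,78,6,0.01]]}
}}

```text
clock: 11.42
eef_pos: [0.4408, -0.0006, 0.1207]
tool_rot: [0.602, 0.799, -0.0, 0.0]
ft_force: [0.4, 0.7, -4.0]
grip_width: 0.0181
grasp_force: 59.6
```

```bash
python3 -c "
from h import *
c,s=np.cos(.1485),np.sin(.1485);R=np.array([[c,-s],[s,c]])
p=R@[.021,-.004]+[.5192,.324];print(p)
print(go([*p,.07],1.7193))"
```

```text
[0.5405607  0.32315107]
(array([-0.   ,  0.001,  0.131]), array([0.2837, 0.1853, 0.0504]))
```

To row units: 0.2837 m is 283.7, 0.1853 m is 185.3.

Call:
{"method": "jog_arm", "body": {
  "deltas": {"rows": [[0,0,0.131,283.7,185.3,20,0.01],[0,0,0.131,283.7,185.3,20,0.01],[0,0,0.131,283.7,185.3,20,0.01],[0,0,0.131,283.7,185.3,20,0.01],[0,0,0.131,283.7,185.3,20,0.01],[0,0,0.131,283.7,185.3,20,0.01],[0,0,0.131,283.7,185.3,50,0.01],[0,0,0.131,283.7,185.3,50,0.01],[0,0,0.131,283.7,185.3,50,0.01]]}
}}

```text
clock: 12.55
eef_pos: [0.5413, 0.3221, 0.071]
tool_rot: [0.653, 0.757, -0.0, 0.0]
ft_force: [1.0, 0.0, -2.2]
grip_width: 0.0181
grasp_force: 59.7
```

```bash
python3 - <<'E'
from h import *
c,s=np.cos(.1485),np.sin(.1485);R=np.array([[c,-s],[s,c]])
p=R@[.021,-.004]+[.5192,.324]
o=bot.get_obs();print(o["joint_pos"],go([*p,.037],1.7193))
a=avg("top",4);b=avg("scene",4)
cv2.imwrite("pics/g.png",np.hstack([cv2.resize(a[160:270,135:275],(509,400),interpolation=cv2.INTER_CUBIC),cv2.resize(b[205:335,165:260],(290,400),interpolation=cv2.INTER_CUBIC)]))
E
```

```text
[ 5.37118347e-01  5.99701795e-01  1.24268803e-01  1.09578921e+00
 -6.58258026e-04  1.96148432e+00] (array([-0.   ,  0.001, -0.002]), array([ 0.0012, -0.0006,  0.034 ]))
```

View pics/g.png

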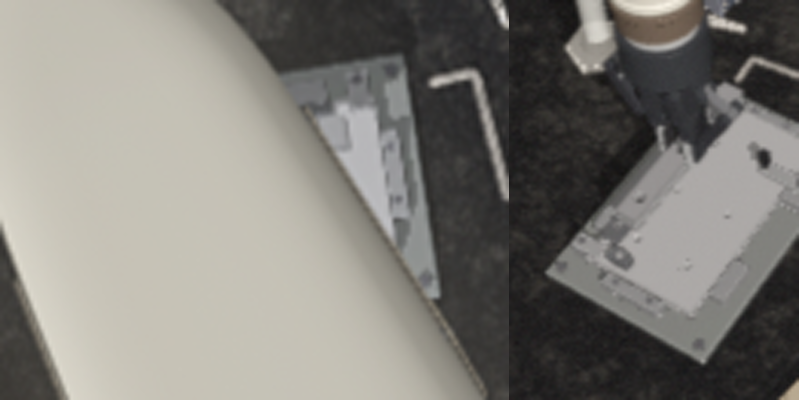

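In the top view the arm covers the seat. In the scene view the rail hovers over the far part of the plate, clear of the end stop. I'll lower it by feel.

To row units: 0.034 m is 34, 0.02 m is 20.

Call:
{"method": "jog_arm", "body": {
  "deltas": {"rows": [[0,0,-0.002,1,-0.6,20,0.01],[0,0,-0.002,1,-0.6,34,0.01],[0,0,-0.002,1,-0.6,34,0.01],[0,0,-0.002,1,-0.6,34,0.01]]}
}}

```text
clock: 13.45
eef_pos: [0.5402, 0.3245, 0.0371]
tool_rot: [0.652, 0.758, 0.0, 0.0]
ft_force: [0.2, -0.1, -1.5]
grip_width: 0.0177
grasp_force: 59.7
```

Call:
{"method": "jog_arm", "body": {
  "deltas": {"rows": [[0,0,0,0,0,3,0.01],[0,0,0,0,0,3,0.01]]}
}}

```text
clock: 13.7
eef_pos: [0.54, 0.3244, 0.034]
tool_rot: [0.652, 0.758, 0.0, 0.0]
ft_force: [0.1, -0.1, -3.4]
grip_width: 0.0178
grasp_force: 59.7
```

Call:
{"method": "jog_arm", "body": {
  "deltas": {"rows": [[0,0,0,0,0,2,0.01],[0,0,0,0,0,2,0.01]]}
}}

```text
clock: 13.95
eef_pos: [0.5398, 0.3242, 0.0317]
tool_rot: [0.652, 0.758, -0.0, 0.0]
ft_force: [1.0, 0.2, -3.1]
grip_width: 0.0182
grasp_force: 59.7
```

To row units: 0.001 m is 1.

Call:
{"method": "jog_arm", "body": {
  "deltas": {"rows": [[0,0,0,0,0,1,0.01],[0,0,0,0,0,1,0.01]]}
}}

```text
clock: 14.2
eef_pos: [0.54, 0.3244, 0.0309]
tool_rot: [0.652, 0.758, 0.0, 0.0]
ft_force: [-0.7, -0.5, -2.8]
grip_width: 0.018
grasp_force: 59.7
```

Call:
{"method": "jog_arm", "body": {
  "deltas": {"rows": [[0,0,0,0,0,1,0.01],[0,0,0,0,0,1,0.01]]}
}}

```text
clock: 14.45
eef_pos: [0.5401, 0.3244, 0.0308]
tool_rot: [0.652, 0.758, 0.0, 0.0]
ft_force: [-3.0, -1.0, 4.8]
grip_width: 0.0182
grasp_force: 60.5
```

Call:
{"method": "jog_arm", "body": {
  "deltas": {"rows": [[0,0,0,2,0,-0.5,0.01],[0,0,0,3,0,-0.5,0.01],[0,0,0,3,0,-0.5,0.01]]}
}}

```text
clock: 14.82
eef_pos: [0.5402, 0.3271, 0.0307]
tool_rot: [0.652, 0.758, 0.0, 0.001]
ft_force: [0.0, -3.8, 4.8]
grip_width: 0.0182
grasp_force: 60.6
```

Call:
{"method": "jog_arm", "body": {
  "deltas": {"rows": [[0,0,0,1,0,0,0.01],[0,0,0,1,0,0,0.01]]}
}}

```text
clock: 15.08
eef_pos: [0.54, 0.3282, 0.0307]
tool_rot: [0.652, 0.758, 0.0, 0.001]
ft_force: [1.1, -4.6, 6.0]
grip_width: 0.0179
grasp_force: 60.7
```

Call:
{"method": "jog_arm", "body": {
  "deltas": {"rows": [[0,0,0,1,0,0,0.01],[0,0,0,1,0,0,0.01]]}
}}

```text
clock: 15.32
eef_pos: [0.5398, 0.3293, 0.0308]
tool_rot: [0.652, 0.758, 0.0, 0.001]
ft_force: [0.4, -5.1, 4.6]
grip_width: 0.0179
grasp_force: 60.7
```

To row units: 0.001 m is 1, -0.0008 m is -0.8.

Call:
{"method": "jog_arm", "body": {
  "deltas": {"rows": [[0,0,0,0.5,0,-0.8,0.01],[0,0,0,1,0,-0.8,0.01]]}
}}

```text
clock: 15.58
eef_pos: [0.5394, 0.3298, 0.0308]
tool_rot: [0.652, 0.758, -0.0, 0.001]
ft_force: [3.3, -4.8, 2.0]
grip_width: 0.0181
grasp_force: 60.2
```

Call:
{"method": "jog_arm", "body": {
  "deltas": {"rows": [[0,0,0,1,0,0,0.01],[0,0,0,1,0,0,0.01]]}
}}

```text
clock: 15.82
eef_pos: [0.5393, 0.3299, 0.0308]
tool_rot: [0.652, 0.758, -0.001, 0.001]
ft_force: [2.1, -6.2, 2.4]
grip_width: 0.018
grasp_force: 60.3
```

Call:
{"method": "jog_arm", "body": {
  "deltas": {"rows": [[0,0,0,1,0,0,0.01],[0,0,0,1,0,0,0.01]]}
}}

```text
clock: 16.08
eef_pos: [0.5391, 0.3308, 0.0308]
tool_rot: [0.652, 0.758, -0.001, 0.001]
ft_force: [2.4, -6.4, 3.2]
grip_width: 0.0181
grasp_force: 60.4
```

To row units: 0.001 m is 1, -0.0008 m is -0.8.

Call:
{"method": "jog_arm", "body": {
  "deltas": {"rows": [[0,0,0,0.5,0,-0.8,0.01],[0,0,0,1,0,-0.8,0.01]]}
}}

```text
clock: 16.32
eef_pos: [0.538, 0.3319, 0.0308]
tool_rot: [0.652, 0.758, -0.002, 0.001]
ft_force: [1.3, -5.7, -0.8]
grip_width: 0.0181
grasp_force: 60.0
```

Call:
{"method": "jog_arm", "body": {
  "deltas": {"rows": [[0,0,0,1,0,0,0.01],[0,0,0,1,0,0,0.01]]}
}}

```text
clock: 16.58
eef_pos: [0.538, 0.3319, 0.0308]
tool_rot: [0.652, 0.758, -0.002, 0.001]
ft_force: [1.6, -8.5, 0.1]
grip_width: 0.0177
grasp_force: 60.1
```

Call:
{"method": "jog_arm", "body": {
  "deltas": {"rows": [[0,0,0,1,0,0,0.01],[0,0,0,1,0,0,0.01]]}
}}

```text
clock: 16.82
eef_pos: [0.538, 0.332, 0.0308]
tool_rot: [0.653, 0.758, -0.003, 0.002]
ft_force: [1.8, -9.9, 0.3]
grip_width: 0.018
grasp_force: 60.2
```

The rail is butted: y has stopped at 0.332 and the force is rising. I'll ease that push a little and slide it toward the shoulder.

Call:
{"method": "jog_arm", "body": {
  "deltas": {"rows": [[0,0,0,-1.5,2,0,0.01],[0,0,0,-1.5,4,0,0.01],[0,0,0,-1.5,5,0,0.01],[0,0,0,-1.5,5,0,0.01]]}
}}

```text
clock: 17.32
eef_pos: [0.5392, 0.3321, 0.0308]
tool_rot: [0.652, 0.759, -0.005, -0.001]
ft_force: [-7.1, -8.0, 8.3]
grip_width: 0.018
grasp_force: 61.0
```

Call:
{"method": "jog_arm", "body": {
  "deltas": {"rows": [[0,0,0,0,1,0,0.01],[0,0,0,0,1,0,0.01]]}
}}

```text
clock: 17.58
eef_pos: [0.5398, 0.3322, 0.0308]
tool_rot: [0.651, 0.759, -0.005, -0.002]
ft_force: [-8.2, -8.6, 9.0]
grip_width: 0.0183
grasp_force: 61.0
```

Call:
{"method": "jog_arm", "body": {
  "deltas": {"rows": [[0,0,0,0,1,0,0.01],[0,0,0,0,1,0,0.01]]}
}}

```text
clock: 17.82
eef_pos: [0.5407, 0.3324, 0.0308]
tool_rot: [0.651, 0.759, -0.005, -0.002]
ft_force: [-8.0, -8.5, 8.0]
grip_width: 0.0178
grasp_force: 61.0
```

Call:
{"method": "jog_arm", "body": {
  "deltas": {"rows": [[0,0,0,0,1,0,0.01],[0,0,0,0,1,0,0.01]]}
}}

```text
clock: 18.08
eef_pos: [0.5417, 0.3325, 0.0309]
tool_rot: [0.651, 0.759, -0.005, -0.002]
ft_force: [-8.8, -9.1, 8.3]
grip_width: 0.0178
grasp_force: 61.0
```

To row units: -0.0015 m is -1.5.

Call:
{"method": "jog_arm", "body": {
  "deltas": {"rows": [[0,0,0,-1.5,0,-1.5,0.01],[0,0,0,-1.5,0,-1.5,0.01]]}
}}

```text
clock: 18.32
eef_pos: [0.5452, 0.3331, 0.0321]
tool_rot: [0.652, 0.758, -0.001, -0.001]
ft_force: [-1.2, -3.8, -3.4]
grip_width: 0.0182
grasp_force: 59.7
```

Call:
{"method": "jog_arm", "body": {
  "deltas": {"rows": [[0,0,0,0,1,0,0.01],[0,0,0,0,1,0,0.01]]}
}}

```text
clock: 18.58
eef_pos: [0.5466, 0.3333, 0.0324]
tool_rot: [0.652, 0.758, -0.001, -0.0]
ft_force: [-2.3, -3.2, -4.5]
grip_width: 0.0181
grasp_force: 59.7
```

Call:
{"method": "jog_arm", "body": {
  "deltas": {"rows": [[0,0,0,0,1,0,0.01],[0,0,0,0,1,0,0.01]]}
}}

```text
clock: 18.82
eef_pos: [0.5467, 0.3333, 0.0324]
tool_rot: [0.652, 0.758, -0.002, -0.001]
ft_force: [-4.3, -3.8, -2.3]
grip_width: 0.0181
grasp_force: 59.7
```

The rail is now against the shoulder but lifted about 1.5 mm. I'll lower it onto the plate.

To row units: 0.0015 m is 1.5.

Call:
{"method": "jog_arm", "body": {
  "deltas": {"rows": [[0,0,0,0,0,1.5,0.01],[0,0,0,0,0,1.5,0.01]]}
}}

```text
clock: 19.08
eef_pos: [0.5467, 0.3332, 0.0314]
tool_rot: [0.652, 0.758, -0.002, -0.001]
ft_force: [-5.7, -4.9, -1.6]
grip_width: 0.0179
grasp_force: 59.9
```

Call:
{"method": "jog_arm", "body": {
  "deltas": {"rows": [[0,0,0,0,1,0.3,0.01],[0,0,0,0,1,0.3,0.01]]}
}}

```text
clock: 19.32
eef_pos: [0.5468, 0.3332, 0.0314]
tool_rot: [0.652, 0.759, -0.002, -0.001]
ft_force: [-7.9, -5.6, 1.8]
grip_width: 0.0178
grasp_force: 60.3
```

Call:
{"method": "jog_arm", "body": {
  "deltas": {"rows": [[0,0,0,0,1,0,0.01],[0,0,0,0,1,0,0.01]]}
}}

```text
clock: 19.58
eef_pos: [0.5477, 0.3334, 0.0313]
tool_rot: [0.652, 0.758, -0.002, -0.002]
ft_force: [-7.8, -4.6, 1.8]
grip_width: 0.0182
grasp_force: 60.4
```

Call:
{"method": "jog_arm", "body": {
  "deltas": {"rows": [[0,0,0,0,1,0,0.01],[0,0,0,0,1,0,0.01],[0,0,0,0,1,0,0.01]]}
}}

```text
clock: 19.95
eef_pos: [0.5477, 0.3333, 0.0313]
tool_rot: [0.652, 0.759, -0.003, -0.002]
ft_force: [-11.1, -5.2, 3.2]
grip_width: 0.0183
grasp_force: 60.6
```

Call:
{"method": "jog_arm", "body": {
  "deltas": {"rows": [[0,0,0,0,1,0,0.01],[0,0,0,0,1,0,0.01],[0,0,0,0,1,0,0.01]]}
}}

```text
clock: 20.32
eef_pos: [0.5477, 0.3334, 0.0313]
tool_rot: [0.651, 0.759, -0.004, -0.003]
ft_force: [-12.6, -6.0, 4.6]
grip_width: 0.018
grasp_force: 60.8
```

```bash
python3 - <<'E'
from h import *
b=avg("scene",5);cv2.imwrite("pics/h.png",cv2.resize(b[215:325,165:295],None,fx=6,fy=5.4,interpolation=cv2.INTER_CUBIC))
o=bot.get_obs();print(o["ft_force"],o["ft_torque"],o["tool_rot"])
E
```

```text
[-13.42097343  -5.51120261   3.8041717 ] [-1.20136169  2.73336797  0.20865139] [ 0.65148586  0.75864655 -0.00383525 -0.00262299]
```

View pics/h.png

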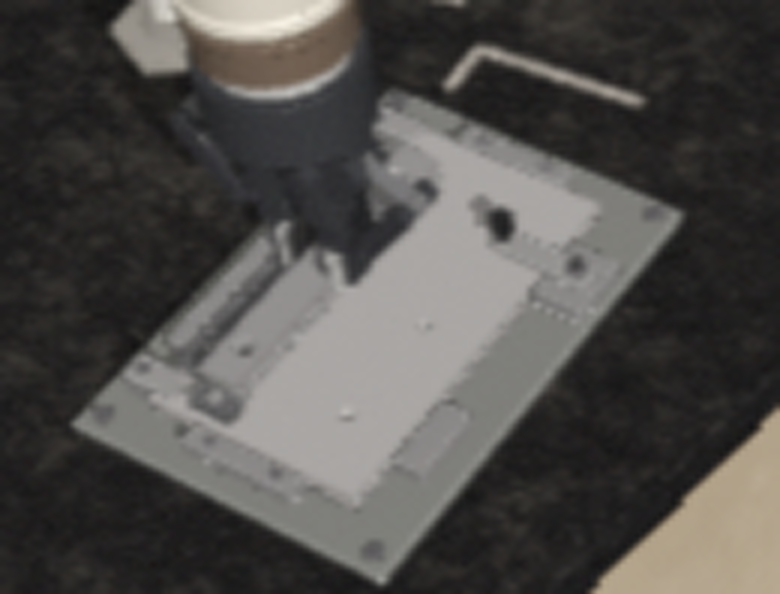

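The rail lies on the plate along the shoulder, with its end at the stop block (215,400). The stud at (500,225) is still locked in. The sideways push reads about 13 N including plate friction, so I'll ease it slightly and hold.

Call:
{"method": "jog_arm", "body": {
  "deltas": {"rows": [[0,0,0,0,-0.6,0,0.01],[0,0,0,0,-0.6,0,0.01],[0,0,0,0,-0.6,0,0.01],[0,0,0,0,-0.6,0,0.01],[0,0,0,0,-0.6,0,0.01],[0,0,0,0,-0.6,0,0.01],[0,0,0,0,-0.6,0,0.01],[0,0,0,0,-0.6,0,0.01],[0,0,0,0,-0.6,0,0.01],[0,0,0,0,-0.6,0,0.01]]}
}}

```text
clock: 21.82
eef_pos: [0.5478, 0.3334, 0.0314]
tool_rot: [0.652, 0.759, -0.003, -0.002]
ft_force: [-10.7, -5.5, 3.7]
grip_width: 0.0182
grasp_force: 60.6
```

Call:
{"method": "jog_arm", "body": {
  "deltas": {"rows": [[0,0,0,0,0,0,0.01],[0,0,0,0,0,0,0.01],[0,0,0,0,0,0,0.01],[0,0,0,0,0,0,0.01],[0,0,0,0,0,0,0.01],[0,0,0,0,0,0,0.01],[0,0,0,0,0,0,0.01],[0,0,0,0,0,0,0.01],[0,0,0,0,0,0,0.01],[0,0,0,0,0,0,0.01]]}
}}

```text
clock: 23.08
eef_pos: [0.5477, 0.3334, 0.0314]
tool_rot: [0.652, 0.759, -0.003, -0.002]
ft_force: [-12.0, -5.7, 4.3]
grip_width: 0.0181
grasp_force: 60.6
```

```bash
python3 - <<'E'
from h import *
a=[]
for i in range(12):
    bot.camera("top");a.append(bot.get_obs()["ft_force"])
print(np.mean(a,0),np.std(a,0),bot.get_obs()["tool_rot"],bot.get_obs()["eef_pos"])
E
```

```text
[-11.29723569  -5.57745413   3.85557649] [0.3813026  0.70387734 0.5836674 ] [ 0.65153468  0.75860761 -0.00343745 -0.00228857] [0.54772686 0.33338123 0.03133108]
```

```bash
python3 - <<'E'
from h import *
f=lambda u,v:(165+(u+.5)/6-.5,215+(v+.5)/5.4-.5)
P=[ray("scene",f(*p),z)[:2] for p,z in(((245,349),.040),((346,415),.022),((425,324),.022))]
c,s=np.cos(.1485),np.sin(.1485);R=np.array([[c,-s],[s,c]])
print("rail hole in plate (want 27,64):",R.T@(P[0]-P[1])+[-.027,.064], "hole spacing check",R.T@(P[1]-P[2]))
E
```

```text
rail hole in plate (want 27,64): [0.02546375 0.06430805] hole spacing check [-0.0003465   0.06152431]
```

The rail's hole sits where the seat puts it, within what the pixels can resolve, and the push is a steady 12 N or so. I'll hand it in.

```bash
python3 -c "
from workcell import bot
print(bot.job_done())"
```

```text
the job is handed in; nothing more can be done
None
```

I handed the job in with the turnbutton locked and the long rail butted on the end stop and held against the shoulder with a steady push of about 12 N; the hand-in call returned no verdict.

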